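# Hang the price sign on the slotted egg-stall post

### The job

Take the pink price sign from the packing table, hook it into the two slots of the slotted post, and press it gently down until it snaps past the spring roller and its hooks are fully home, without forcing it. Then let go, and leave the egg tray, the bowl and the torch where they are.

Things in the scene. Friction and masses are not known exactly. Their poses are not given: they have to be found in the camera images.
- sign: Price sign, 0.2-0.33 kg, standing on its foot: pink panel (4 mm thick) in the x-z plane, x -124 to -8 mm; red foot bar (44 mm wide), red top rail; steel back plate at one end (x -8 to 0, 30 mm wide, 120 high) with two hooks. Origin: middle of the bottom edge of the plate's rear face; x out along the hooks, z up. Rear face: pocket at z 4 to 25 mm for the catch, above a 4 mm lip.
- sign_rail (a point): Grip point, middle of the sign's red top rail (14 mm wide in y, 16 mm high, x -124 to -8 mm), at (-60, 0, 112) mm from the sign's origin; the rail's top is 8 mm above it. Axes as the sign.
- sign_hook (a point): Underside of the upper hook's neck where it leaves the back plate, at (0, 0, 102) mm from the sign's origin. The lower hook is the same, 58 mm below. Each hook is 6 mm wide in y: a neck 7 mm high running out 11.5 mm, then at its end (5.5 to 11.5 mm out) a tail pointing down 25 mm below the neck.
- stand: Grey post 48 mm wide, 228 high, on a base plate 8 mm thick, 130 x 150, fixed. Origin: at table level, middle of the slotted front face, the plane x = 0, which looks to -x; z up. Home: sign origin at x = y = 0, same yaw, z = 60 mm nominal (52 to 68 in truth, see slot). Hooks bend at over 40 N of total contact force between sign and post; a press on the rail's middle levers up to twice its force.
- slot (a point): Nominal middle of the upper slot's lower edge, on the face, at (0, 0, 162) mm from the stand's origin. Slots: 11 mm wide, 52 high; the lower one is 58 mm below. They are cut in a bright 4 mm strip (16 mm free behind) that is clamped up to 8 mm higher or lower than measured here: feel for it. With the neck (sign_hook) 35 mm above this point both hooks always pass in; home: necks on the lower edges.
- catch (a joint): Yellow spring catch, 16 mm wide, on the post's face, 65 to 81 mm above the table nominal, moving with the strip. 0: out 3.5 mm; 0.0035 m: pushed in; 0 again when snapped into the pocket. Going down, the sign's lip meets its slope 18 to 21 mm above home, needs about 8 to 15 N for 7 mm, then less; it snaps out over the lip only in the last 1 mm before home, where it stops hard.
- egg_tray: Bystander: grey pulp tray with six brown eggs, 105 x 152 mm, 71 mm high. Origin at the centre of its underside.
- bowl: Bystander: teal bowl, 100 mm across, 45 mm high. Origin at the centre of its underside.
- torch: Bystander: black egg-candling torch standing on its head, 40 mm across, 111 mm high. Origin at the centre of its underside.
Things that resemble listed ones, but are neither listed nor needed, are in the scene too. There is more than one size of the sign; the job needs the middle-sized. There is more than one size of the stand; the one meant has the size given above.

How it is judged:
By the outcome, as a careful person would: the job done as asked, in the order asked, and still so for the second after the job is handed in, with the robot touching nothing.
It also fails if it takes over 59 s, if anything falls off the work surface, if the arm or the gripper's body presses on something with over 40 N, if the wrist force passes 120 N, or if a joint passes its speed limit or range.

### The arm

A 6-joint arm with a two-finger parallel gripper is mounted at the origin on the work surface. World frame = base frame: x ahead of the robot, y to its left, z up, the work surface at z = 0. Lengths are in mm, angles in degrees, forces in N, time in s.
With the tool pointing down it reaches from about 350 to 850 mm from the base axis. Payload 8.1 kg.
Tool frame: the origin (TCP) lies midway between the tips of the shut fingers; the grasp point (between the pads) lies 19 mm behind it (r.grip_depth is the distance from the TCP to the grasp point, in mm); z points along the fingers, y is the direction in which the jaws open and shut (so a half turn about z gives the same grasp; the last joint's range is limited). The gripper opens to 85 mm and grips with 20 to 120 N. Pads are 22 mm wide; open, the fingers measure 114 mm over their backs; the gripper's body (76 mm by 85 mm) begins 54 mm behind the grasp point. The pads swing forward as they close: fully open they stand 13 mm farther back than shut.
Start: joints at [62.601, 7.471, 85.268, -0, 87.261, -4.893], TCP at [229.645, 554.318, 231.292] pointing down, gripper open.
Joint ranges: [-169.43, 169.43], [-51.17, 129.36], [1.28, 143.12], [-76.62, 256.62], [0, 156.53], [-152.29, 152.29]. Speed limits (degrees/s): [136.94, 136.94, 159.86, 180, 180, 180].

### API

Orientations are given as [roll, pitch, yaw] about the fixed x, y, z axes, in that order (R = Rz(yaw) Ry(pitch) Rx(roll)).
In Python, from bench import r, imaging gives the robot as it stands.
- The arm moves only by the shell command python3 -m creep 'ROWS' [FORCE]. ROWS is text: rows parted by semicolons, each of 7 numbers parted by spaces: the shift along the tool's x, y, z in cm, then the turn, a rotation vector about the tool's x, y, z in degrees, then the finger opening in cm, from 0 to 8.54. In form: dx dy dz ax ay az gripper; .... A call has 1 to 20 rows; each row is the pose to reach, as a shift and turn from the pose measured when the call began, along the tool's axes at that moment; what a row does not reach only later rows make up. A row lasts 1/10 s, in which the tool goes at most 50 mm and 8.59 degrees, less where a joint would pass 70% of its speed; a pose out of reach is approached as far as the arm can. A call with a gripper value outside its range is refused whole. The fingers move at their own pace and stop on an object; FORCE is the grip in N (left out, the last holds). Time passes only in rows, so rows that repeat a pose let the fingers close. It gives the time, the measured TCP pose, the force and the opening at its end, in the units of the state.
- r.sense(): the state, without advancing time (a new reading comes with each control period).
- imaging.snapshot(name): name is "scene" or "top"; returns the picture (384x512x3 uint8, red, green, blue); there is no depth.
- imaging.camera_info(name): a dict with "camera_matrix" (3x3 intrinsics, pixels), "k1" (the pictures are not rectified: a ray, as slopes to the right and down, at radius r is drawn at 1 + k1 r^2 times it, then the intrinsics apply), "R" (3x3) and "t" (3): a world point X has camera coordinates R X + t. Camera axes: x right, y down, z forward; pixel columns grow to the right and rows downward; lengths in mm; the calibration is good to about 2 mm. A picture is of the moment at which its call begins. camera_info takes no time and is no camera call.
- r.hand_in(): hands the job in, once; it reports no verdict.
The state is a dict: "time": time; "joint_pos": joint angles; "qd": joint speeds; "joint_efforts": joint torques, N m; "tool_pos": TCP position; "tcp_rot": TCP orientation; "ft_force": force on the tool from outside, world axes, zero at the start; "wrist_torque": the same for the moment, N m; "finger_gap": finger opening in mm.
Only numpy, scipy, OpenCV 4.12 (cv2) and the standard library are available. Lean on these libraries where they do the work, as an engineer would, in place of code of your own. Each camera call takes 0.05 s, during which the arm holds its last target.

## Working session

There is one attempt and no reset: what is moved stays moved. The work goes in short steps, Python scripts to look and compute and a shell command to move; the robot and the scene stay as the last step left them, time stands still between calls to the robot, and variables do not carry over. Pictures are saved under pics/ and viewed, and the job is handed in when it is done.

```bash
ls; mkdir -p pics
python3 - <<'E'
from bench import r, imaging
import cv2
for n in("scene","top"):
    im=imaging.snapshot(n); cv2.imwrite(f"pics/{n}0.png",im[:,:,::-1]); print(n,imaging.camera_info(n))
print(r.sense(), r.grip_depth)
E
```

```text
pics
scene {'camera_matrix': array([[481.34052514,   0.        , 256.57152757],
       [  0.        , 481.34052514, 188.25019572],
       [  0.        ,   0.        ,   1.        ]]), 'k1': -0.17765007552835016, 'R': array([[ 0.39345382,  0.91926509, -0.01207437],
       [ 0.71352057, -0.31362254, -0.62652158],
       [-0.57972621,  0.237892  , -0.77931054]]), 't': array([-291.39178012, -305.3351645 , 1610.78439916])}
top {'camera_matrix': array([[443.70366187,   0.        , 245.71346845],
       [  0.        , 443.70366187, 185.00360878],
       [  0.        ,   0.        ,   1.        ]]), 'k1': -0.12020069991052432, 'R': array([[-0.02378446, -0.99944582, -0.02328867],
       [-0.99858811,  0.02485795, -0.04694542],
       [ 0.04749831,  0.02213922, -0.99862594]]), 't': array([ 109.83867239,  542.45958651, 1568.93166964])}
{'time': 0.1, 'joint_pos': array([ 6.26019716e+01,  7.51248615e+00,  8.53246698e+01, -1.54219041e-03,
        8.72639808e+01, -4.89286008e+00]), 'qd': array([-0.0720492 , -0.06336955, -0.09550468, -0.00165271,  0.17367875,
        0.03055958]), 'joint_efforts': array([ 1.56592101e-03, -5.70949924e+01, -5.01941192e+01, -1.15580947e-04,
        8.03706382e-03,  4.07323319e-05]), 'tool_pos': array([229.4042323 , 553.84500406, 230.31596089]), 'tcp_rot': array([-1.79899100e+02, -7.09153536e-03,  1.57494900e+02]), 'ft_force': array([-0.22320843, -0.57592007,  0.63407795]), 'wrist_torque': array([-0.00456873, -0.01382788, -0.01087699]), 'finger_gap': 85.40013050315989} 18.700000000000003
```

View pics/scene0.png

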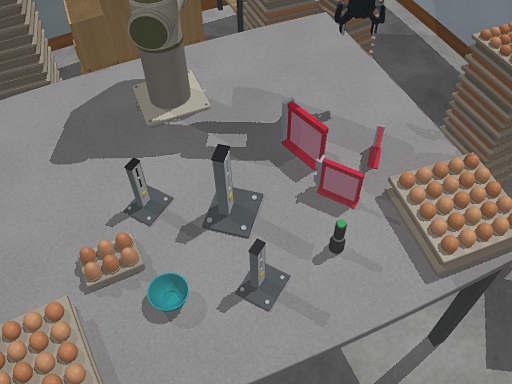

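View pics/top0.png

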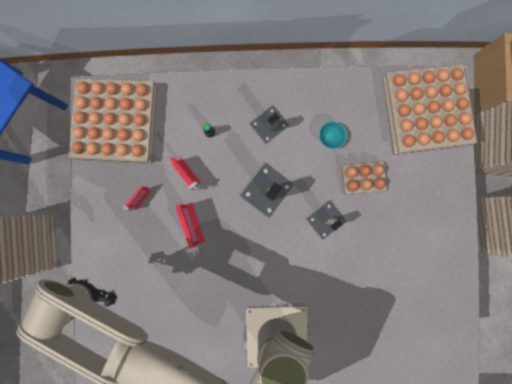

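The scene view shows three red and pink signs at about (303,132), (340,183) and (376,147), and three posts at about (137,190), (225,190) and (260,270). The top view shows the same signs at (190,225), (185,172) and (137,198). I'll enlarge both views to measure sizes.

```bash
cat > h.py <<'E'
import numpy as np, cv2
from bench import r, imaging
from scipy.optimize import least_squares
C={n:imaging.camera_info(n) for n in("scene","top")}
def proj(n,X):
    c=C[n];X=np.atleast_2d(X);p=X@c["R"].T+c["t"];s=p[:,:2]/p[:,2:];r2=(s**2).sum(1,keepdims=True)
    s=s*(1+c["k1"]*r2);K=c["camera_matrix"];return s*[K[0,0],K[1,1]]+K[:2,2]
def ray(n,uv):
    c=C[n];K=c["camera_matrix"];s=cv2.undistortPoints(np.array([[uv]],float),K,np.array([c["k1"],0,0,0,0.]))[0,0]
    d=c["R"].T@np.array([s[0],s[1],1]);return -c["R"].T@c["t"],d/np.linalg.norm(d)
def onz(n,uv,z):
    o,d=ray(n,uv);return o+d*(z-o[2])/d[2]
def tri(a,b): # scene uv, top uv
    f=lambda X:np.r_[proj("scene",X)[0]-a,proj("top",X)[0]-b]
    s=least_squares(f,onz("top",b,50));return s.x,np.abs(s.fun).max()
def crop(n,box,f,out,im=None):
    if im is None: im=imaging.snapshot(n)[:,:,::-1]
    x0,y0,x1,y1=box;cv2.imwrite(out,cv2.resize(np.ascontiguousarray(im[y0:y1,x0:x1]),None,fx=f,fy=f,interpolation=cv2.INTER_CUBIC))
E
python3 - <<'E'
from h import *
s=cv2.imread("pics/scene0.png");t=cv2.imread("pics/top0.png")
crop("scene",(270,90,400,215),6,"pics/s1.png",s)
crop("scene",(110,130,300,310),3.3,"pics/s2.png",s)
crop("top",(115,145,215,255),5.4,"pics/t1.png",t)
crop("top",(230,95,350,245),4,"pics/t2.png",t)
E
```

```text
(no output)
```

View pics/s1.png

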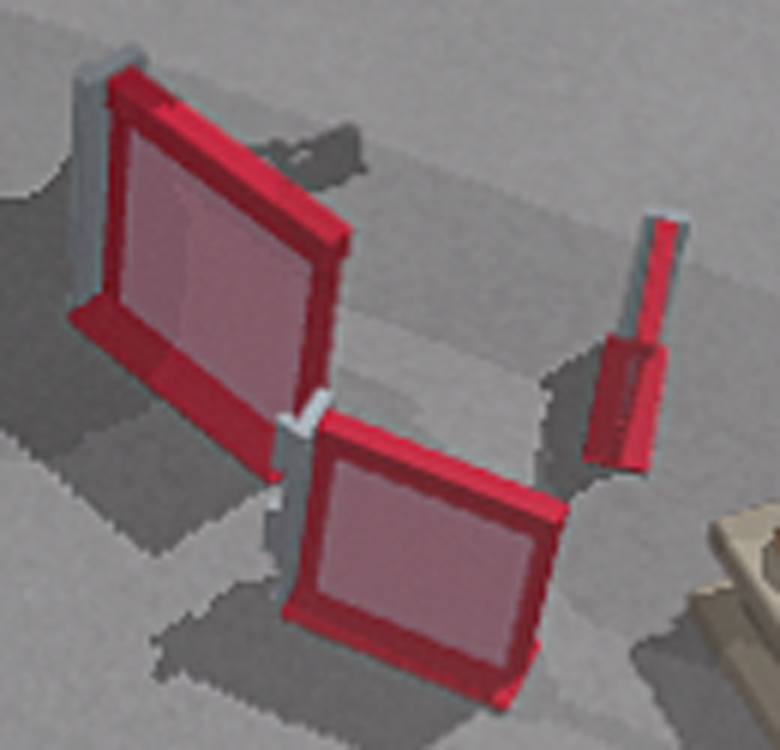

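View pics/s2.png

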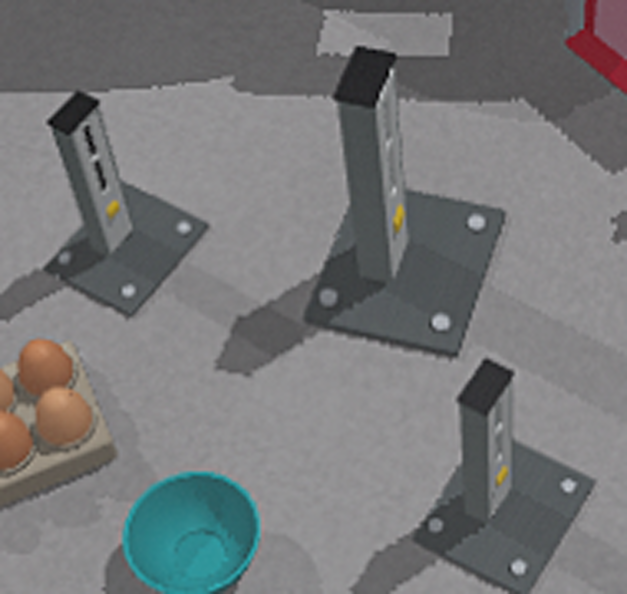

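View pics/t1.png

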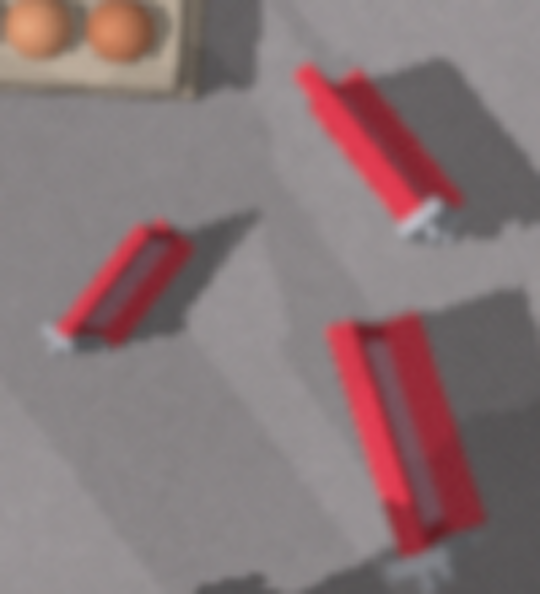

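View pics/t2.png

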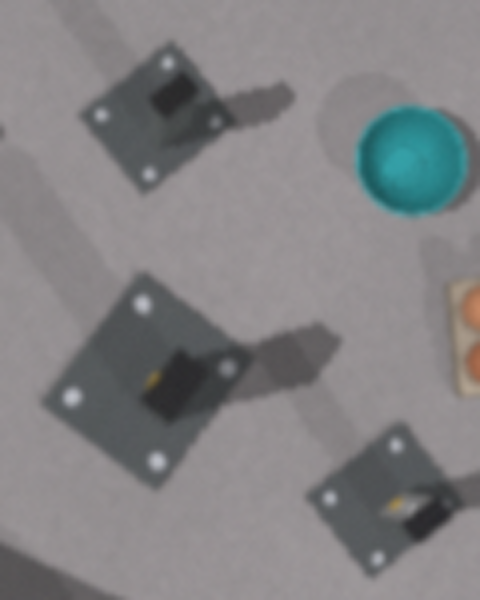

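Run:
```python
from h import *
S1=lambda p:((p[0]+.5)/6-.5+270,(p[1]+.5)/6-.5+90)
S2=lambda p:((p[0]+.5)/3.3-.5+110,(p[1]+.5)/3.3-.5+130)
T1=lambda p:((p[0]+.5)/5.4-.5+115,(p[1]+.5)/5.4-.5+145)
T2=lambda p:((p[0]+.5)/4-.5+230,(p[1]+.5)/4-.5+95)
for n in C: print(n,-C[n]["R"].T@C[n]["t"])
print("base plates z8")
for k,q in dict(mid=[(172,40),(80,115),(147,193),(236,125)],big=[(143,271),(41,401),(158,491),(250,355)],small=[(402,420),(306,494),(373,577),(462,500)]).items():
    P=[onz("top",T2(p),8) for p in q]; print(k,[np.round(p[:2]) for p in P],[round(np.linalg.norm(P[i]-P[i-1])) for i in range(4)])
print("post tops")
for k,a,b in [("front(260,240)",(485,387),(174,95)),("big",(365,75),(173,386)),("small",(74,112),(428,515))]:
    X,e=tri(S2(a),T2(b));print(k,X.round(1),e.round(1))
print("rails")
for k,a,b,c,d in [("mid",(562,506),(308,78),(325,412),(405,213)),("big",(343,240),(345,325),(125,85),(413,552)),("small",(664,220),(72,330),(650,342),(140,232))]:
    X,e=tri(S1(a),T1(b));Y,f=tri(S1(c),T1(d));print(k,X.round(1),e.round(1),Y.round(1),f.round(1),np.linalg.norm(X-Y).round(1))
```

```text
scene [1266.32607193 -211.0864233  1060.48381139]
top [ 469.78453764   61.55845127 1594.79985146]
base plates z8
mid [array([834.,  -8.]), array([768.,  77.]), array([695.,  19.]), array([755., -63.])] [97, 108, 93, 101]
big [array([625.,  24.]), array([510., 118.]), array([428.,  16.]), array([547., -69.])] [122, 148, 132, 147]
small [array([ 485., -204.]), array([ 422., -116.]), array([ 346., -174.]), array([ 413., -256.])] [89, 109, 95, 105]
post tops
front(260,240) [752.   -2.1 166.4] 0.3
big [513.4   7.6 229.1] 0.4
small [ 407.3 -195.1  172.9] 0.1
rails
mid [634.8 343.9 122.1] 0.9 [546.7 279.2 122.1] 0.7 109.3
big [480.2 317.2 152.8] 0.7 [341.  277.6 146.9] 0.1 144.9
small [481.  501.6  96.3] 0.5 [541.8 457.6  87.8] 0.1 75.6
```

Sizes confirm it: the job's sign is the one at about (590,310), with a 109–116 mm rail at 120 mm. The stand is the big one, 229 mm tall with a 130x150 base. Next I'll refine the poses, fitting the sign's silhouette and picking stand keypoints.

```bash
cat > fit.py <<'E'
from h import *
from scipy.optimize import minimize
def box(x0,x1,y0,y1,z0,z1): return np.array([[x,y,z] for x in(x0,x1) for y in(y0,y1) for z in(z0,z1)],float)
def pose(p,pts): # x,y,z,yaw
    c,s=np.cos(np.radians(p[3])),np.sin(np.radians(p[3])); return pts@np.array([[c,-s,0],[s,c,0],[0,0,1]]).T+p[:3]
SS=8
def rend(n,p,bx,fh):
    m=np.zeros(((bx[3]-bx[1])*SS,(bx[2]-bx[0])*SS),np.uint8)
    def d(b,v):
        q=(proj(n,pose(p,b))-[bx[0],bx[1]]+.5)*SS-.5
        cv2.fillConvexPoly(m,np.round(cv2.convexHull(q.astype(np.float32))*16).astype(np.int32),v,shift=4)
    d(box(-124,-8,-22,22,0,fh),255);d(box(-124,-8,-2,2,0,112),255);d(box(-8,0,-15,15,0,120),0) if n=="top" else 0
    d(box(-124,-8,-7,7,104,120),255)
    return cv2.resize(m,None,fx=1/SS,fy=1/SS,interpolation=cv2.INTER_AREA)/255.
def soft(im,bx,lo=8,hi=None):
    a=cv2.cvtColor(im,cv2.COLOR_BGR2LAB)[bx[1]:bx[3],bx[0]:bx[2],1].astype(float)-128
    return np.clip((a-3)/14,0,1)
E
python3 - <<'E'
from fit import *
I={"scene":cv2.imread("pics/scene0.png"),"top":cv2.imread("pics/top0.png")}
B={"scene":(314,150,370,215),"top":(160,148,205,195)}
O={}
for n in B:
    o=soft(I[n],B[n]); 
    # keep largest component
    k,l,st,_=cv2.connectedComponentsWithStats((o>.4).astype(np.uint8)); j=1+st[1:,4].argmax()
    o=o*cv2.dilate((l==j).astype(np.uint8),np.ones((3,3))); O[n]=o
    cv2.imwrite(f"pics/o_{n}.png",cv2.resize((o*255).astype(np.uint8),None,fx=6,fy=6))
f=lambda q:sum(((rend(n,[q[0],q[1],0,q[2]],B[n],q[3])-O[n])**2).sum() for n in B)
best=None
for fh in(6,10):
  for y in(-146,-141):
    s=minimize(f,[540,274,y,fh],method="Nelder-Mead",options=dict(initial_simplex=np.array([[540,274,y,fh],[550,274,y,fh],[540,284,y,fh],[540,274,y+4,fh],[540,274,y,fh+4]])))
    print(s.x.round(2),s.fun.round(2)); best=s if best is None or s.fun<best.fun else best
q=best.x
for n in B:
    e=rend(n,[q[0],q[1],0,q[2]],B[n],q[3]);print(n,((e-O[n])**2).sum())
    cv2.imwrite(f"pics/d_{n}.png",cv2.resize(np.clip(128+127*(e-O[n]),0,255).astype(np.uint8),None,fx=6,fy=6,interpolation=0))
crop("scene",(200,140,270,240),6,"pics/s3.png",I["scene"]);crop("top",(235,155,305,220),9,"pics/t3.png",I["top"])
E
```

```text
[ 539.45  271.15 -142.79    8.54] 49.43
[ 539.51  270.76 -142.55   10.26] 49.72
[ 539.67  270.96 -142.59   12.6 ] 47.42
[ 539.57  270.93 -142.44   11.8 ] 49.23
scene 13.343516308484178
top 34.07579612237052
```

View pics/d_scene.png

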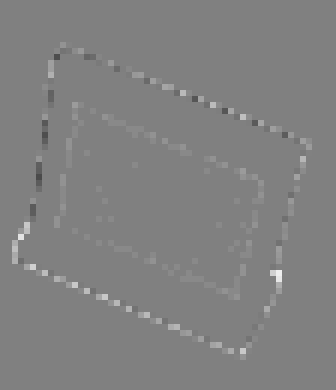

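View pics/s3.png

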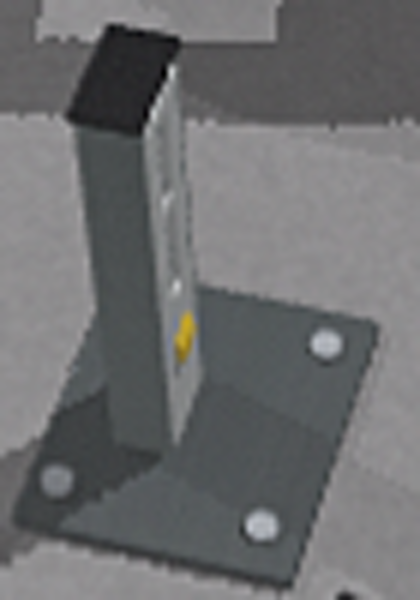

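View pics/t3.png

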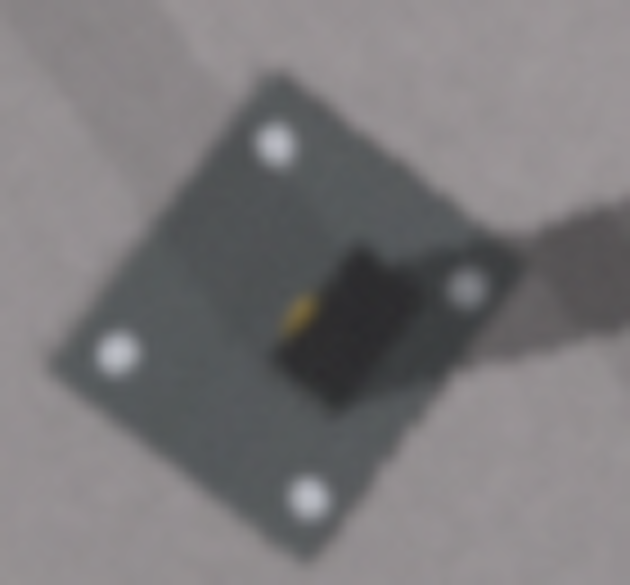

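View pics/d_top.png

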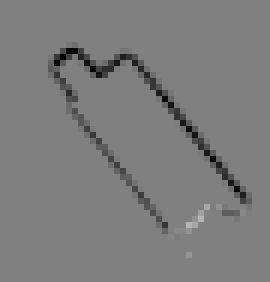

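Run:
```python
from fit import *
S=lambda p:((p[0]+.5)/6-.5+200,(p[1]+.5)/6-.5+140)
T=lambda p:((p[0]+.5)/9-.5+235,(p[1]+.5)/9-.5+155)
# (view, pix, func of (depth,bx0))
L=[("top",(362,243),(0,24,228)),("top",(273,357),(0,-24,228)),("top",(422,285),("d",24,228)),("top",(340,412),("d",-24,228)),
("scene",(143,136),(0,24,228)),("scene",(181,38),(0,-24,228)),("scene",(68,118),("d",24,228)),("scene",(108,24),("d",-24,228)),
("top",(275,68),("f",75,8)),("top",(50,363),("f",-75,8)),("top",(523,255),("b",75,8)),("top",(310,563),("b",-75,8)),
("scene",(292,575),("f",75,8)),("scene",(378,325),("f",-75,8)),("scene",(15,520),("b",75,8)),("scene",(178,445),(0,24,8)),("scene",(203,385),(0,-24,8))]
def f(q,full=False):
    m={"d":q[3],"f":q[4],"b":q[4]+130}
    o=[]
    for n,p,X in L:
        X=np.array([[m.get(X[0],X[0]),X[1],X[2]]],float)
        o.append(proj(n,pose([q[0],q[1],0,q[2]],X))[0]-(S if n=="scene" else T)(p))
    o=np.array(o);return o if full else o.ravel()
s=least_squares(f,[525,20,-129,30,-80],loss="soft_l1");print(s.x.round(2));print(f(s.x,True).round(2).tolist())
J=np.linalg.inv(s.jac.T@s.jac);print("sd",(np.sqrt(np.diag(J))*0.6).round(2))
q=s.x;st=[q[0],q[1],0,q[2]]
# catch
for n,bx in(("scene",(215,180,245,215)),("top",(255,180,280,200))):
    im=cv2.imread(f"pics/{n}0.png");h=cv2.cvtColor(im,cv2.COLOR_BGR2HSV)[bx[1]:bx[3],bx[0]:bx[2]]
    m=(h[...,1]>90)&(h[...,0]>15)&(h[...,0]<35);v,u=np.nonzero(m);w=h[...,1][m].astype(float)
    print(n,m.sum(),(u*w).sum()/w.sum()+bx[0],(v*w).sum()/w.sum()+bx[1],[u.min()+bx[0],u.max()+bx[0],v.min()+bx[1],v.max()+bx[1]])
    for z in(57,65,73,81,89):print(z,proj(n,pose(st,np.array([[-2.,0,z]])))[0].round(1))
    for z in(154,162,170,206,214,222,96,104,112):print("slot edge",z,proj(n,pose(st,np.array([[0,0,z]])))[0].round(1)) if n=="scene" else 0
```

```text
[ 523.64   18.61 -128.1    29.57  -69.49]
[[-0.58, 0.23], [0.02, 0.05], [0.47, 1.29], [0.29, -0.32], [0.01, -0.74], [-0.3, 1.12], [0.49, -0.04], [0.12, 1.29], [-0.51, 0.07], [-0.53, 0.81], [1.1, 0.9], [-0.24, 0.36], [0.42, 1.91], [0.5, -0.37], [-0.68, 0.65], [-0.43, 2.64], [0.5, -1.17]]
sd [0.71 0.65 0.49 1.17 1.14]
scene 18 230.35869918699188 195.63382113821137 [np.int64(229), np.int64(232), np.int64(192), np.int64(199)]
57 [231.1 198.6]
65 [231.  196.7]
73 [230.8 194.8]
81 [230.6 192.9]
89 [230.5 191. ]
slot edge 154 [228.3 174.5]
slot edge 162 [228.1 172.4]
slot edge 170 [227.9 170.3]
slot edge 206 [227.  160.4]
slot edge 214 [226.8 158.2]
slot edge 222 [226.6 155.9]
slot edge 96 [229.6 189.1]
slot edge 104 [229.4 187.2]
slot edge 112 [229.2 185.2]
top 5 267.85 189.75384615384615 [np.int64(267), np.int64(269), np.int64(189), np.int64(191)]
57 [267.6 189.7]
65 [267.7 189.6]
73 [267.7 189.5]
81 [267.8 189.4]
89 [267.8 189.3]
```

Sign pose is about (539.6, 271, yaw −142.6). The stand is about (523.6, 18.6, yaw −128.1), and it faces away from the robot. Next is a helper that turns a goal pose into row values.

```bash
cat > go.py <<'E'
import sys
from h import *
from scipy.spatial.transform import Rotation as Ro
def calc(p,yaw,roll=180,pitch=0):
    s=r.sense();R0=Ro.from_euler("xyz",s["tcp_rot"],degrees=True)
    d=R0.inv().apply(np.array(p)-s["tool_pos"])/10
    w=(R0.inv()*Ro.from_euler("xyz",[roll,pitch,yaw],degrees=True)).as_rotvec(degrees=True)
    print("row",d.round(2),w.round(2)); return d,w
def st():
    s=r.sense();print("t",s["time"],"tcp",s["tool_pos"].round(1),s["tcp_rot"].round(2),"F",s["ft_force"].round(1),"M",s["wrist_torque"].round(2),"gap",s["finger_gap"].round(1))
E
python3 - <<'E'
from go import *
g=np.array([539.6,271])+52*np.array([np.cos(np.radians(37.4)),np.sin(np.radians(37.4))])
calc([*g,200],37.4); calc([*g,93],37.4)
E
```

```text
row [-42.09  -9.75   3.04] [-7.0000e-02  1.0000e-01  1.2009e+02]
row [-42.09  -9.73  13.74] [-7.0000e-02  1.0000e-01  1.2009e+02]
```

```bash
python3 -m creep '-42.09 -9.75 2 0 0 120.1 6; -42.09 -9.75 2 0 0 120.1 6; -42.09 -9.75 2 0 0 120.1 6; -42.09 -9.75 2 0 0 120.1 6; -42.09 -9.75 2 0 0 120.1 6; -42.09 -9.75 2 0 0 120.1 6; -42.09 -9.75 2 0 0 120.1 6; -42.09 -9.75 2 0 0 120.1 6; -42.09 -9.75 2 0 0 120.1 6; -42.09 -9.75 2 0 0 120.1 6; -42.09 -9.75 3 0 0 120.1 6; -42.09 -9.75 3 0 0 120.1 6; -42.09 -9.75 3 0 0 120.1 6; -42.09 -9.75 3 0 0 120.1 6; -42.09 -9.75 3 0 0 120.1 6; -42.09 -9.75 3 0 0 120.1 6; -42.09 -9.75 3 0 0 120.1 6; -42.09 -9.75 3 0 0 120.1 6'
python3 - <<'E'
from go import *
st()
g=np.array([539.6,271])+52*np.array([np.cos(np.radians(37.4)),np.sin(np.radians(37.4))])
calc([*g,93],37.4)
s=imaging.snapshot("scene")[:,:,::-1];t=imaging.snapshot("top")[:,:,::-1]
cv2.imwrite("pics/s4.png",np.hstack([cv2.resize(s[60:220,260:400],None,fx=3,fy=3),cv2.resize(t[130:290,120:240],None,fx=3,fy=3)]))
E
```

```text
time: 1.9
tool_pos: [580.9, 302.6, 200.4]
tcp_rot: [180.0, 0.1, 37.5]
ft_force: [-1.2, -0.1, 0.0]
finger_gap: 60.3Traceback (most recent call last):
  File "<stdin>", line 2, in <module>
  File "go.py", line 10, in st
    s=r.sense();print("t",s["time"],"tcp",s["tool_pos"].round(1),s["tcp_rot"].round(2),"F",s["ft_force"].round(1),"M",s["wrist_torque"].round(2),"gap",s["finger_gap"].round(1))
                                                                                                                                                       ^^^^^^^^^^^^^^^^^^^^^
AttributeError: 'float' object has no attribute 'round'
```

```bash
sed -i 's/s\["finger_gap"\].round(1)/round(s["finger_gap"],1)/' go.py
python3 - <<'E'
from go import *
st()
g=np.array([539.6,271])+52*np.array([np.cos(np.radians(37.4)),np.sin(np.radians(37.4))])
calc([*g,93],37.4)
s=imaging.snapshot("scene")[:,:,::-1];t=imaging.snapshot("top")[:,:,::-1]
cv2.imwrite("pics/s4.png",np.hstack([cv2.resize(s[60:220,260:400],None,fx=3,fy=3),cv2.resize(t[130:290,120:240],None,fx=3,fy=3)]))
E
```

```text
t 1.9 tcp [580.9 302.6 200.4] [1.7996e+02 9.0000e-02 3.7520e+01] F [-1.2 -0.1  0. ] M [ 0.03  0.01 -0.04] gap 60.3
row [ 0.02 -0.   10.74] [0.04 0.09 0.12]
```

View pics/s4.png

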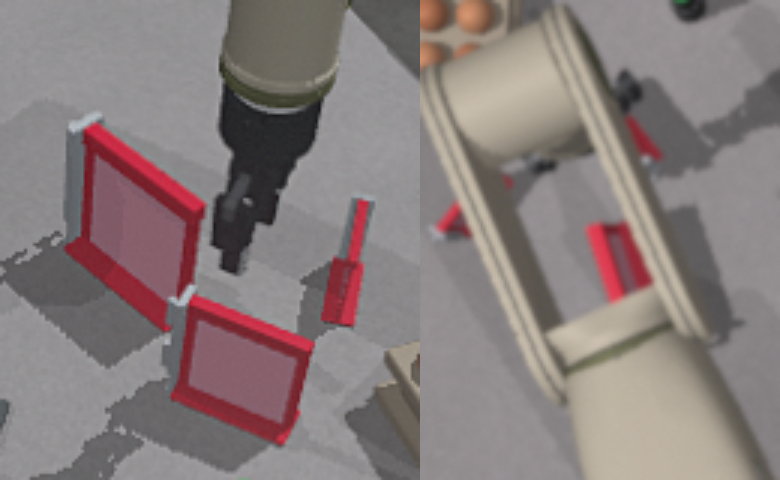

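The scene view shows the gripper directly over the middle sign's rail, with the rail running from about (190,298) to (310,343) in the crop, and clear of the big sign. I'll descend and close with a light grip.

```bash
python3 -m creep '0 0 3 0 0 0.1 6; 0 0 6 0 0 0.1 6; 0 0 8 0 0 0.1 6; 0 0 9.5 0 0 0.1 6; 0 0 10.3 0 0 0.1 6; 0 0 10.7 0 0 0.1 6; 0 0 10.7 0 0 0.1 6'
python3 - <<'E'
from go import *
st()
E
```

```text
time: 2.7
tool_pos: [581.1, 302.6, 93.8]
tcp_rot: [180.0, 0.1, 37.4]
ft_force: [-0.3, 0.2, 0.6]
finger_gap: 60.0
t 2.7 tcp [581.1 302.6  93.8] [1.7995e+02 6.0000e-02 3.7370e+01] F [-0.3  0.2  0.6] M [ 0.02  0.   -0.03] gap 60.0
```

```bash
python3 -m creep '0 0 0 0 0 0 2.6; 0 0 0 0 0 0 2.6; 0 0 0 0 0 0 2.4; 0 0 0 0 0 0 2.0; 0 0 0 0 0 0 1.8; 0 0 0 0 0 0 1.6; 0 0 0 0 0 0 1.6; 0 0 0 0 0 0 1.2; 0 0 0 0 0 0 1.0; 0 0 0 0 0 0 0.8' 25
python3 - <<'E'
from go import *
st()
E
```

```text
time: 3.7
tool_pos: [581.2, 302.6, 93.9]
tcp_rot: [179.9, 0.1, 37.4]
ft_force: [0.8, -1.2, 0.5]
finger_gap: 13.5
t 3.7 tcp [581.2 302.6  93.9] [1.7994e+02 5.0000e-02 3.7370e+01] F [ 0.8 -1.2  0.5] M [-0.18 -0.14  0.02] gap 13.5
```

```bash
python3 -m creep '0 0 0 0 0 0 0.6; 0 0 0 0 0 0 0.6; 0 0 -0.5 0 0 0 0.6; 0 0 -1.5 0 0 0 0.6; 0 0 -3.5 0 0 0 0.6; 0 0 -6 0 0 0 0.6; 0 0 -8.5 0 0 0 0.6; 0 0 -10 0 0 0 0.6; 0 0 -10.5 0 0 0 0.6; 0 0 -10.5 0 0 0 0.6; 0 0 -10.5 0 0 0 0.6' 70
python3 - <<'E'
from go import *
st()
a=np.radians(51.9);calc([523.6+77*np.cos(a),18.6+77*np.sin(a),195],51.9)
E
```

```text
time: 4.8
tool_pos: [580.5, 302.4, 197.3]
tcp_rot: [180.0, 0.2, 37.4]
ft_force: [0.0, -0.7, -2.1]
finger_gap: 13.0
t 4.8 tcp [580.5 302.4 197.3] [179.97   0.18  37.37] F [ 0.  -0.7 -2.1] M [-0.03  0.01 -0.02] gap 13.0
row [-14.29  17.17   0.28] [  0.     0.18 -14.53]
```

```bash
python3 -m creep '-0.7 0.9 0 0 0 -1 0.6; -2 2.4 0 0 0.1 -2 0.6; -4 4.8 0 0 0.1 -4 0.6; -6.5 7.8 0 0 0.1 -7 0.6; -9 10.8 0 0 0.2 -9 0.6; -11.5 13.8 0 0 0.2 -11.5 0.6; -13.3 16 0 0 0.2 -13.5 0.6; -14 16.8 0.2 0 0.2 -14.5 0.6; -14.3 17.2 0.3 0 0.2 -14.5 0.6; -14.3 17.2 0.3 0 0.2 -14.5 0.6; -14.3 17.2 0.3 0 0.2 -14.5 0.6; -14.3 17.2 0.3 0 0.2 -14.5 0.6'
python3 - <<'E'
from go import *
st()
for n in("scene","top"):
    cv2.imwrite(f"pics/{n}5.png",imaging.snapshot(n)[:,:,::-1])
s=cv2.imread("pics/scene5.png");t=cv2.imread("pics/top5.png")
cv2.imwrite("pics/s5.png",np.hstack([cv2.resize(s[90:240,190:320],None,fx=3.5,fy=3.5),cv2.resize(t[120:270,200:300],None,fx=3.5,fy=3.5)]))
E
```

```text
time: 6.0
tool_pos: [571.2, 79.9, 194.5]
tcp_rot: [-180.0, -0.0, 51.9]
ft_force: [-0.5, -1.4, -2.2]
finger_gap: 12.8
t 6.0 tcp [571.2  79.9 194.5] [-1.7998e+02 -1.0000e-02  5.1920e+01] F [-0.5 -1.4 -2.2] M [-0.   -0.02 -0.04] gap 12.8
```

View pics/s5.png

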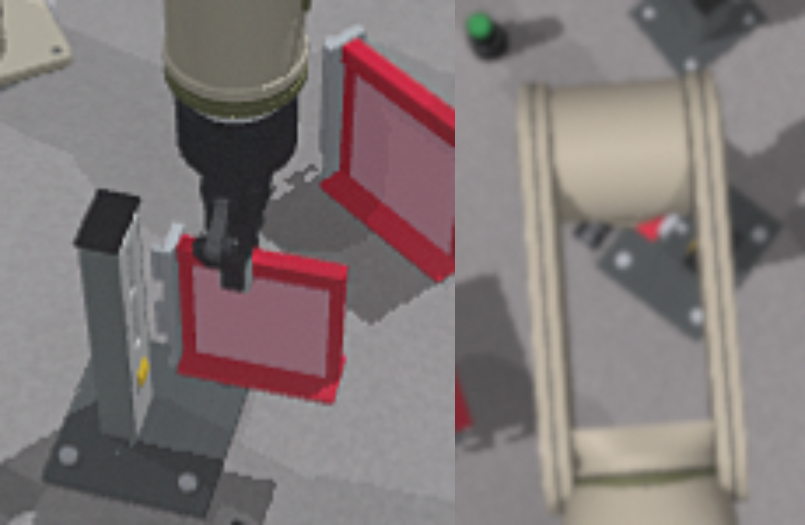

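The scene view shows the sign held in front of the post, with the hooks at crop (160,295–330) facing the slots. I'll check the in-hand offset by fitting the visible red silhouette.

Run:
```python
from fit import *
im=cv2.imread("pics/scene5.png");B=(225,150,300,212);o=soft(im,B)
k,l,s_,_=cv2.connectedComponentsWithStats((o>.4).astype(np.uint8));j=1+s_[1:,4].argmax();o=o*cv2.dilate((l==j).astype(np.uint8),np.ones((3,3)))
W=np.ones_like(o)
# mask gripper columns/rows: crop px (195..265, <292)/3.5
W[:int(90+292/3.5)-B[1]+1, int(190+190/3.5)-B[0]:int(190+268/3.5)-B[0]+2]=0
fd=np.array([571.2,79.9]);a=np.radians(51.9);ex=np.array([np.cos(a),np.sin(a)])
p0=fd-52*ex; z0=194.5-93.9
def f(q,fh=11):
    return (W*(rend("scene",[q[0],q[1],q[2],q[3]],B,fh)-o)**2).sum()
from scipy.optimize import minimize
print("pred",p0.round(1),z0,f([*p0,z0,-128.1]))
for free in((1,1,0,0),(1,1,1,0),(1,1,0,1)):
    fr=np.array(free,bool);b=np.array([*p0,z0,-128.1])
    def g(v):
        q=b.copy();q[fr]=v;return f(q)
    v0=b[fr];s=minimize(g,v0,method="Nelder-Mead",options=dict(initial_simplex=np.vstack([v0]+[v0+4*e for e in np.eye(len(v0))])))
    d=np.array([523.64,18.61]);rel=s.x[:2]-d
    sx=np.array([np.cos(np.radians(-128.1)),np.sin(np.radians(-128.1))]);sy=np.array([-sx[1],sx[0]])
    print(free,s.x.round(2),s.fun.round(2),"stand x,y:",(rel@sx).round(2),(rel@sy).round(2))
rel=p0-d;print("pred stand x,y",rel@sx,rel@sy)
e=rend("scene",[*p0,z0,-128.1],B,11)
cv2.imwrite("pics/d5.png",cv2.resize(np.clip(128+127*W*(e-o),0,255).astype(np.uint8),None,fx=6,fy=6,interpolation=0))
crop("scene",(205,130,275,220),6.5,"pics/s5b.png",im)
```

```text
pred [539.1  39. ] 100.6 41.66597776365448
(1, 1, 0, 0) [537.27  40.12] 12.87 stand x,y: -25.34 -2.54
(1, 1, 1, 0) [538.63  39.55 102.5 ] 12.51 stand x,y: -25.73 -1.12
(1, 1, 0, 1) [ 537.85   39.79 -127.6 ] 11.89 stand x,y: -25.44 -1.89
pred stand x,y -25.577473717704443 -0.39149914289520543
```

View pics/d5.png

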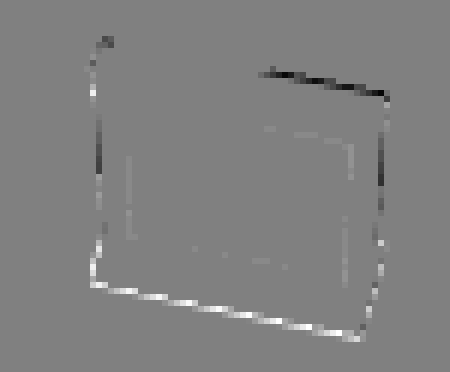

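View pics/s5b.png

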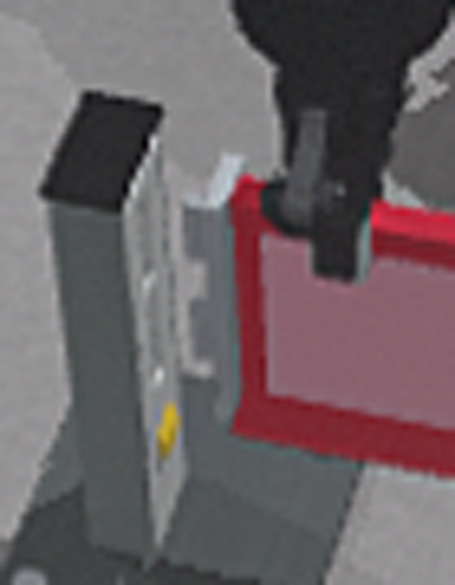

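Run:
```python
from fit import *
im=cv2.imread("pics/scene0.png");B=(314,150,370,215);o=soft(im,B)
k,l,s_,_=cv2.connectedComponentsWithStats((o>.4).astype(np.uint8));j=1+s_[1:,4].argmax();o=o*cv2.dilate((l==j).astype(np.uint8),np.ones((3,3)))
v0=np.array([539.6,271.])
for yaw in(-142.6,-142):
    g=lambda v:((rend("scene",[v[0],v[1],0,yaw],B,11)-o)**2).sum()
    s=minimize(g,v0,method="Nelder-Mead",options=dict(initial_simplex=np.vstack([v0,v0+[4,0],v0+[0,4]])))
    print("sign scene-only",yaw,s.x,s.fun,"grip says",np.array([581.2,302.6])-52*np.array([np.cos(np.radians(37.37)),np.sin(np.radians(37.37))]))
S=lambda p:((p[0]+.5)/6-.5+200,(p[1]+.5)/6-.5+140)
L=[((143,136),(0,24,228)),((181,38),(0,-24,228)),((68,118),(29.5,24,228)),((108,24),(29.5,-24,228)),((292,575),(-69.5,75,8)),((378,325),(-69.5,-75,8)),((15,520),(60.5,75,8)),((203,385),(0,-24,8))]
for yaw in(-128.1,None):
    f=lambda q:np.ravel([proj("scene",pose([q[0],q[1],0,yaw or q[2]],np.array([X],float)))[0]-S(p) for p,X in L])
    s=least_squares(f,[523,18,-128][:2 if yaw else 3]);print("stand scene-only",s.x.round(2));print(s.fun.reshape(-1,2).round(1).tolist())
```

```text
sign scene-only -142.6 [539.29520098 270.95665085] 11.834114430085759 grip says [539.87390829 271.0380903 ]
sign scene-only -142 [539.70128694 270.50686095] 13.032075653790926 grip says [539.87390829 271.0380903 ]
stand scene-only [522.42  18.72]
[[-0.1, -1.1], [-0.4, 0.8], [0.4, -0.4], [0.0, 0.9], [0.3, 1.5], [0.4, -0.7], [-0.8, 0.3], [0.4, -1.5]]
stand scene-only [ 522.41   18.7  -127.96]
[[-0.1, -1.1], [-0.5, 0.8], [0.4, -0.4], [-0.0, 1.0], [0.4, 1.5], [0.3, -0.8], [-0.8, 0.3], [0.3, -1.5]]
```

```bash
python3 -m creep '0 0.1 0.3 0 0 0 0.6; 0 0.1 0.65 0 0 0 0.6; -0.4 0.1 0.65 0 0 0 0.6; -0.8 0.1 0.65 0 0 0 0.6; -1.1 0.1 0.65 0 0 0 0.6; -1.1 0.1 0.65 0 0 0 0.6'
python3 - <<'E'
from go import *
st()
im=imaging.snapshot("scene")[:,:,::-1]
crop("scene",(205,130,275,220),6.5,"pics/s6.png",im)
E
```

```text
time: 6.7
tool_pos: [565.1, 70.0, 188.4]
tcp_rot: [180.0, -0.0, 51.9]
ft_force: [0.9, -0.2, -3.3]
finger_gap: 12.6
t 6.7 tcp [565.1  70.  188.4] [ 1.7999e+02 -3.0000e-02  5.1900e+01] F [ 0.9 -0.2 -3.3] M [-0.02 -0.    0.05] gap 12.6
```

View pics/s6.png

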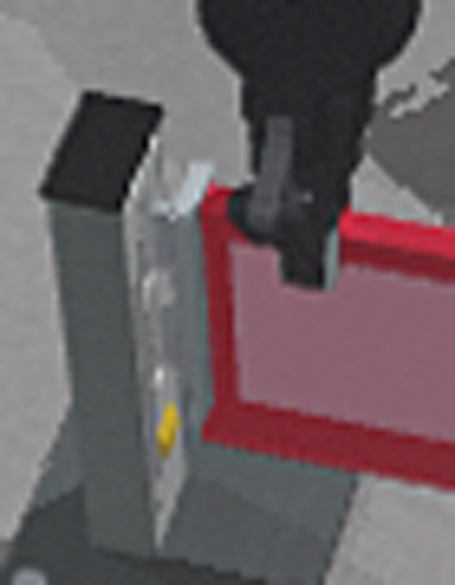

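The hooks' tails now sit just in front of the face and line up with the bright slots. I'll ease in 2 mm per row and watch the force.

```bash
python3 -m creep '-0.1 0 0 0 0 0 0.6; -0.2 0 0 0 0 0 0.6; -0.3 0 0 0 0 0 0.6; -0.4 0 0 0 0 0 0.6; -0.4 0 0 0 0 0 0.6'; python3 -m creep '-0.1 0 0 0 0 0 0.6; -0.2 0 0 0 0 0 0.6; -0.3 0 0 0 0 0 0.6; -0.3 0 0 0 0 0 0.6'
```

```text
time: 7.25
tool_pos: [562.7, 67.0, 188.5]
tcp_rot: [180.0, -0.0, 51.9]
ft_force: [0.3, -0.5, -2.6]
finger_gap: 12.9
time: 7.65
tool_pos: [560.8, 64.5, 188.4]
tcp_rot: [180.0, -0.0, 51.9]
ft_force: [1.0, -1.1, -2.4]
finger_gap: 12.5
```

Tails are about 4 mm past the face with no contact force, so they're inside the slots. I'll carry on until the plate touches the face.

```bash
python3 -m creep '-0.1 0 0 0 0 0 0.6; -0.2 0 0 0 0 0 0.6; -0.3 0 0 0 0 0 0.6; -0.4 0 0 0 0 0 0.6; -0.4 0 0 0 0 0 0.6'; python3 -m creep '-0.05 0 0 0 0 0 0.6; -0.1 0 0 0 0 0 0.6; -0.1 0 0 0 0 0 0.6';python3 -m creep '-0.05 0 0 0 0 0 0.6; -0.1 0 0 0 0 0 0.6; -0.1 0 0 0 0 0 0.6'
```

```text
time: 8.15
tool_pos: [558.2, 61.2, 188.4]
tcp_rot: [180.0, -0.0, 51.9]
ft_force: [-0.5, -0.7, -2.3]
finger_gap: 12.4
time: 8.45
tool_pos: [557.6, 60.4, 188.4]
tcp_rot: [180.0, -0.0, 51.9]
ft_force: [-0.4, 0.5, -2.3]
finger_gap: 12.9
time: 8.75
tool_pos: [557.0, 59.6, 188.4]
tcp_rot: [180.0, -0.0, 51.9]
ft_force: [-0.6, 0.8, -2.7]
finger_gap: 12.8
```

```bash
python3 -m creep '-0.05 0 0 0 0 0 0.6; -0.05 0 0 0 0 0 0.6; -0.05 0 0 0 0 0 0.6';python3 -m creep '-0.05 0 0 0 0 0 0.6; -0.05 0 0 0 0 0 0.6; -0.05 0 0 0 0 0 0.6';python3 -m creep '-0.05 0 0 0 0 0 0.6; -0.05 0 0 0 0 0 0.6; -0.05 0 0 0 0 0 0.6'
```

```text
time: 9.05
tool_pos: [556.6, 59.1, 188.4]
tcp_rot: [180.0, -0.0, 51.9]
ft_force: [0.3, 0.2, -2.2]
finger_gap: 12.9
time: 9.35
tool_pos: [556.4, 58.7, 188.5]
tcp_rot: [180.0, -0.0, 51.9]
ft_force: [-0.4, 0.5, -3.3]
finger_gap: 12.8
time: 9.65
tool_pos: [556.0, 58.3, 188.5]
tcp_rot: [180.0, -0.0, 51.9]
ft_force: [-0.8, 0.2, -2.6]
finger_gap: 12.8
```

```bash
python3 -m creep '-0.05 0 0 0 0 0 0.6; -0.05 0 0 0 0 0 0.6; -0.05 0 0 0 0 0 0.6';python3 -m creep '-0.05 0 0 0 0 0 0.6; -0.05 0 0 0 0 0 0.6; -0.05 0 0 0 0 0 0.6';python3 -m creep '-0.05 0 0 0 0 0 0.6; -0.05 0 0 0 0 0 0.6; -0.05 0 0 0 0 0 0.6'
```

```text
time: 9.95
tool_pos: [555.7, 57.9, 188.4]
tcp_rot: [180.0, -0.0, 51.9]
ft_force: [1.0, -1.0, -2.1]
finger_gap: 12.7
time: 10.25
tool_pos: [555.4, 57.6, 188.5]
tcp_rot: [180.0, -0.0, 51.9]
ft_force: [0.8, 0.6, -2.1]
finger_gap: 12.8
time: 10.55
tool_pos: [555.4, 57.5, 188.6]
tcp_rot: [180.0, -0.1, 51.9]
ft_force: [3.8, 2.8, -4.9]
finger_gap: 12.9
```

Contact with the face at about 4.5 N. I'll back off 0.5 mm and probe ±1.5 mm sideways to check centring in the slots.

```bash
python3 -m creep '0.06 0 0 0 0 0 0.6; 0.06 0.08 0 0 0 0 0.6; 0.06 0.15 0 0 0 0 0.6; 0.06 0.15 0 0 0 0 0.6';python3 -m creep '0 -0.1 0 0 0 0 0.6; 0 -0.2 0 0 0 0 0.6; 0 -0.3 0 0 0 0 0.6; 0 -0.3 0 0 0 0 0.6'
python3 - <<'E'
from go import *
st()
im=imaging.snapshot("scene")[:,:,::-1]
crop("scene",(205,130,275,220),6.5,"pics/s7.png",im)
E
```

```text
time: 10.95
tool_pos: [556.5, 57.1, 188.4]
tcp_rot: [-180.0, -0.1, 51.9]
ft_force: [-2.7, 2.2, -2.1]
finger_gap: 12.6
time: 11.35
tool_pos: [554.1, 59.0, 188.4]
tcp_rot: [-180.0, -0.1, 51.9]
ft_force: [-0.4, -0.1, -3.0]
finger_gap: 12.6
t 11.35 tcp [554.1  59.  188.4] [-1.7998e+02 -5.0000e-02  5.1890e+01] F [-0.4 -0.1 -3. ] M [ 0.01  0.01 -0.01] gap 12.6
```

View pics/s7.png

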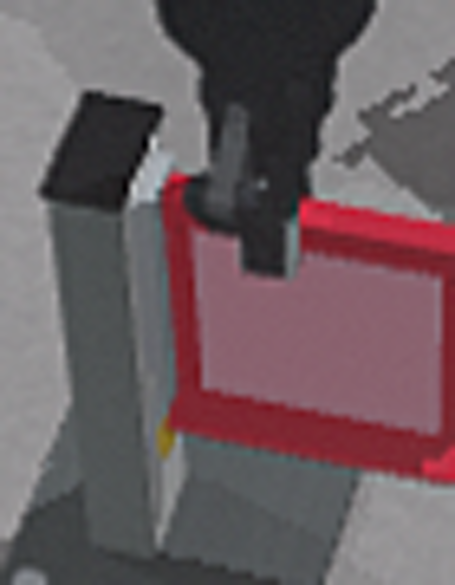

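+y contact sits about 2.8 mm away and there's none on the −y side, so the hooks are centred within about 0.3 mm. Next I'll lower gently, checking forces as I go.

```bash
python3 -m creep '0 0.03 0.1 0 0 0 0.6; 0 0.03 0.2 0 0 0 0.6; 0 0.03 0.3 0 0 0 0.6; 0 0.03 0.4 0 0 0 0.6; 0 0.03 0.5 0 0 0 0.6; 0 0.03 0.6 0 0 0 0.6';  python3 -m creep '0 0 0.1 0 0 0 0.6; 0 0 0.2 0 0 0 0.6; 0 0 0.3 0 0 0 0.6; 0 0 0.4 0 0 0 0.6'; python3 -m creep '0 0 0.1 0 0 0 0.6; 0 0 0.2 0 0 0 0.6; 0 0 0.2 0 0 0 0.6'; python3 -m creep '0 0 0.1 0 0 0 0.6; 0 0 0.2 0 0 0 0.6; 0 0 0.2 0 0 0 0.6'
```

```text
time: 12.0
tool_pos: [554.4, 58.8, 182.3]
tcp_rot: [-180.0, -0.0, 51.9]
ft_force: [-0.1, -0.0, -3.0]
finger_gap: 12.9
time: 12.4
tool_pos: [554.4, 58.8, 178.3]
tcp_rot: [-180.0, -0.1, 51.9]
ft_force: [0.3, -1.0, -2.9]
finger_gap: 12.5
time: 12.7
tool_pos: [554.3, 58.8, 176.0]
tcp_rot: [-180.0, -0.0, 51.9]
ft_force: [0.3, 0.6, -3.3]
finger_gap: 12.6
time: 13.0
tool_pos: [554.2, 58.8, 173.8]
tcp_rot: [-179.9, -0.0, 51.9]
ft_force: [-0.7, -0.5, -2.9]
finger_gap: 12.9
```

```bash
python3 -m creep '0 0 0.1 0 0 0 0.6; 0 0 0.15 0 0 0 0.6; 0 0 0.15 0 0 0 0.6';  python3 -m creep '0 0 0.1 0 0 0 0.6; 0 0 0.15 0 0 0 0.6; 0 0 0.15 0 0 0 0.6'; python3 -m creep '0 0 0.1 0 0 0 0.6; 0 0 0.1 0 0 0 0.6'; python3 -m creep '0 0 0.1 0 0 0 0.6; 0 0 0.1 0 0 0 0.6'
```

```text
time: 13.3
tool_pos: [554.1, 58.8, 172.2]
tcp_rot: [-179.9, -0.0, 51.9]
ft_force: [-0.7, 0.5, -2.9]
finger_gap: 12.6
time: 13.6
tool_pos: [554.0, 58.8, 170.5]
tcp_rot: [-179.9, -0.0, 51.9]
ft_force: [-0.3, -0.3, -2.7]
finger_gap: 12.8
time: 13.8
tool_pos: [554.0, 58.8, 169.3]
tcp_rot: [-179.9, -0.0, 51.9]
ft_force: [0.9, 0.1, -2.2]
finger_gap: 12.8
time: 14.0
tool_pos: [553.9, 58.8, 168.2]
tcp_rot: [-179.9, -0.0, 51.9]
ft_force: [1.1, 0.4, -3.5]
finger_gap: 12.8
```

```bash
python3 -m creep '0 0.03 0.1 0 0 0 0.6; 0 0.03 0.1 0 0 0 0.6';  python3 -m creep '0 0 0.1 0 0 0 0.6; 0 0 0.1 0 0 0 0.6'; python3 -m creep '0 0 0.1 0 0 0 0.6; 0 0 0.1 0 0 0 0.6'; python3 -m creep '0 0 0.1 0 0 0 0.6; 0 0 0.1 0 0 0 0.6'
```

```text
time: 14.2
tool_pos: [554.1, 58.7, 167.0]
tcp_rot: [-179.9, -0.0, 51.9]
ft_force: [-0.5, 0.7, -2.7]
finger_gap: 12.7
time: 14.4
tool_pos: [554.2, 58.7, 166.0]
tcp_rot: [-179.9, -0.0, 51.9]
ft_force: [0.7, 1.5, -3.1]
finger_gap: 12.6
time: 14.6
tool_pos: [554.5, 58.9, 165.2]
tcp_rot: [-179.9, -0.1, 51.9]
ft_force: [1.0, 0.6, -2.2]
finger_gap: 12.6
time: 14.8
tool_pos: [554.7, 59.0, 164.4]
tcp_rot: [-180.0, -0.1, 51.9]
ft_force: [1.1, 1.4, -0.9]
finger_gap: 12.8
```

The catch contact is starting: the sign is being nudged outward. I'll hold x toward the face and carry on down.

```bash
python3 -m creep '-0.05 0 0.1 0 0 0 0.6; -0.05 0 0.1 0 0 0 0.6';  python3 -m creep '-0.03 0 0.1 0 0 0 0.6; -0.03 0 0.1 0 0 0 0.6'; python3 -c "
from go import *
st()"
```

```text
time: 15.0
tool_pos: [554.8, 58.9, 163.7]
tcp_rot: [-180.0, -0.1, 51.9]
ft_force: [1.6, 2.1, 0.8]
finger_gap: 12.6
time: 15.2
tool_pos: [555.1, 58.8, 163.4]
tcp_rot: [180.0, -0.2, 51.9]
ft_force: [2.4, 1.9, 2.9]
finger_gap: 12.8
t 15.2 tcp [555.1  58.8 163.4] [179.97  -0.21  51.9 ] F [2.4 1.9 2.9] M [ 0.66 -0.28 -0.06] gap 12.8
```

```bash
python3 -m creep '-0.03 -0.03 0.12 0 0.1 0 0.6; -0.03 -0.03 0.12 0 0.1 0 0.6';  python3 -m creep '-0.03 -0.03 0.12 0 0.1 0 0.6; -0.03 -0.03 0.12 0 0.1 0 0.6'; python3 -c "
from go import *
st()"
```

```text
time: 15.4
tool_pos: [555.1, 58.9, 162.9]
tcp_rot: [179.9, -0.4, 51.9]
ft_force: [0.7, 3.5, 5.4]
finger_gap: 12.5
time: 15.6
tool_pos: [555.2, 58.9, 162.7]
tcp_rot: [179.8, -0.5, 51.9]
ft_force: [0.3, 1.9, 6.1]
finger_gap: 12.6
t 15.6 tcp [555.2  58.9 162.7] [179.84  -0.53  51.91] F [0.3 1.9 6.1] M [ 0.43  0.   -0.09] gap 12.6
```

```bash
python3 -c "
from go import *
calc(r.sense()['tool_pos'],51.9)
R=Ro.from_euler('xyz',r.sense()['tcp_rot'],degrees=True); print(R.as_matrix().round(4))"
```

```text
row [0. 0. 0.] [ 0.16 -0.53  0.01]
[[ 0.6169  0.787   0.0079]
 [ 0.787  -0.617   0.0056]
 [ 0.0093  0.0028 -1.    ]]
```

```bash
python3 -m creep '-0.02 0 0.1 0.1 -0.3 0 0.6; -0.02 0 0.15 0.1 -0.5 0 0.6';  python3 -c "
from go import *
st()
calc(r.sense()['tool_pos'],51.9)"
```

```text
time: 15.8
tool_pos: [555.7, 58.9, 162.1]
tcp_rot: [179.9, -0.1, 51.9]
ft_force: [0.8, 4.4, 8.1]
finger_gap: 12.8
t 15.8 tcp [555.7  58.9 162.1] [ 1.7989e+02 -1.0000e-01  5.1900e+01] F [0.8 4.4 8.1] M [ 0.76 -0.14 -0.11] gap 12.8
row [0. 0. 0.] [ 0.11 -0.1   0.  ]
```

```bash
python3 -m creep '-0.02 -0.05 0.1 0.1 -0.1 0 0.6; -0.02 -0.08 0.15 0.1 -0.1 0 0.6';  python3 -c "
from go import *
st()
calc(r.sense()['tool_pos'],51.9)"
```

```text
time: 16.0
tool_pos: [555.7, 59.3, 161.7]
tcp_rot: [179.9, -0.1, 51.9]
ft_force: [1.8, 3.2, 7.9]
finger_gap: 12.9
t 16.0 tcp [555.7  59.3 161.7] [ 1.799e+02 -6.000e-02  5.191e+01] F [1.8 3.2 7.9] M [ 0.4  -0.11 -0.01] gap 12.9
row [0. 0. 0.] [ 0.1  -0.06  0.01]
```

```bash
python3 -m creep '-0.08 -0.02 0.1 0.1 -0.06 0 0.6; -0.1 -0.02 0.2 0.1 -0.06 0 0.6';  python3 -c "
from go import *
st()
calc(r.sense()['tool_pos'],51.9)"; python3 -m creep '-0.05 -0.02 0.1 0.1 -0.06 0 0.6; -0.05 -0.02 0.2 0.1 -0.06 0 0.6';  python3 -c "
from go import *
st()
calc(r.sense()['tool_pos'],51.9)"
```

```text
time: 16.2
tool_pos: [555.7, 58.8, 161.0]
tcp_rot: [179.9, -0.1, 51.9]
ft_force: [1.4, 4.0, 7.1]
finger_gap: 13.0
t 16.2 tcp [555.7  58.8 161. ] [ 1.7991e+02 -1.1000e-01  5.1910e+01] F [1.4 4.  7.1] M [ 0.7  -0.21 -0.09] gap 13.0
row [0. 0. 0.] [ 0.09 -0.11  0.01]
time: 16.4
tool_pos: [556.1, 58.8, 160.2]
tcp_rot: [179.9, -0.1, 51.9]
ft_force: [1.9, 4.0, 7.9]
finger_gap: 12.6
t 16.4 tcp [556.1  58.8 160.2] [ 1.7993e+02 -1.5000e-01  5.1910e+01] F [1.9 4.  7.9] M [ 0.58 -0.01 -0.05] gap 12.6
row [0. 0. 0.] [ 0.07 -0.15  0.01]
```

```bash
python3 -m creep '-0.05 -0.06 0.1 0 -0.1 0 0.6; -0.05 -0.1 0.2 0 -0.15 0 0.6';  python3 -c "
from go import *
st()
calc(r.sense()['tool_pos'],51.9)"; python3 -m creep '-0.05 -0.04 0.1 0 -0.1 0 0.6; -0.05 -0.06 0.2 0 -0.1 0 0.6';  python3 -c "
from go import *
st()
calc(r.sense()['tool_pos'],51.9)
im=imaging.snapshot('scene')[:,:,::-1]
cv2.imwrite('pics/scene8.png',im)
crop('scene',(205,130,275,220),6.5,'pics/s8.png',im)"
```

```text
time: 16.6
tool_pos: [555.3, 58.9, 158.6]
tcp_rot: [179.9, -0.0, 51.9]
ft_force: [2.5, 1.5, 1.4]
finger_gap: 13.1
t 16.6 tcp [555.3  58.9 158.6] [ 1.7988e+02 -2.0000e-02  5.1910e+01] F [2.5 1.5 1.4] M [ 0.37 -0.47  0.05] gap 13.1
row [0. 0. 0.] [ 0.12 -0.02  0.01]
time: 16.8
tool_pos: [554.8, 59.0, 156.6]
tcp_rot: [179.9, 0.1, 51.9]
ft_force: [3.1, 3.0, 1.0]
finger_gap: 12.6
t 16.8 tcp [554.8  59.  156.6] [1.7985e+02 5.0000e-02 5.1920e+01] F [3.1 3.  1. ] M [ 0.55 -0.65  0.05] gap 12.6
row [0. 0. 0.] [0.15 0.05 0.02]
```

View pics/s8.png

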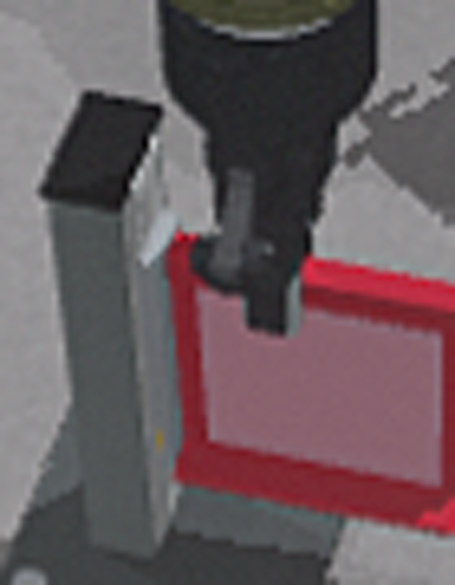

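The force dropped once the lip rode past the roller's slope, and the picture shows the plate seated against the face over the catch. I'll continue down, slower near the expected home at TCP z of about 145–148.

```bash
python3 -m creep '-0.03 0 0.1 0.1 0 0 0.6; -0.03 0 0.2 0.1 0 0 0.6; -0.03 0 0.2 0.1 0 0 0.6'; python3 -m creep '-0.01 0 0.1 0 0 0 0.6; -0.01 0 0.2 0 0 0 0.6; -0.01 0 0.2 0 0 0 0.6';  python3 -m creep '0 0 0.1 0 0 0 0.6; 0 0 0.15 0 0 0 0.6; 0 0 0.15 0 0 0 0.6'; python3 -c "
from go import *
st()
calc(r.sense()['tool_pos'],51.9)"
```

```text
time: 17.15
tool_pos: [554.3, 58.8, 154.0]
tcp_rot: [180.0, 0.1, 51.9]
ft_force: [2.8, 3.3, -0.3]
finger_gap: 12.6
time: 17.45
tool_pos: [554.2, 58.8, 151.7]
tcp_rot: [-180.0, 0.1, 51.9]
ft_force: [2.7, 4.0, -0.7]
finger_gap: 12.8
time: 17.75
tool_pos: [554.1, 59.0, 150.0]
tcp_rot: [-180.0, 0.1, 51.9]
ft_force: [2.9, 4.5, 0.4]
finger_gap: 13.1
t 17.75 tcp [554.1  59.  150. ] [-1.7998e+02  6.0000e-02  5.1920e+01] F [2.9 4.5 0.4] M [ 0.84 -0.76  0.04] gap 13.1
row [0. 0. 0.] [-0.02  0.06  0.02]
```

```bash
for i in 1 2 3; do python3 -m creep '0 0 0.06 0 0 0 0.6; 0 0 0.1 0 0 0 0.6; 0 0 0.1 0 0 0 0.6'; done
```

```text
time: 18.05
tool_pos: [554.1, 59.0, 148.9]
tcp_rot: [-180.0, 0.1, 51.9]
ft_force: [2.9, 3.7, 1.2]
finger_gap: 12.5
time: 18.35
tool_pos: [553.7, 58.9, 147.3]
tcp_rot: [-179.9, 0.1, 51.9]
ft_force: [3.5, 3.4, -1.8]
finger_gap: 12.7
time: 18.65
tool_pos: [553.6, 58.9, 146.3]
tcp_rot: [-179.9, 0.1, 51.9]
ft_force: [3.0, 4.6, 0.9]
finger_gap: 12.6
```

```bash
for i in 1 2 3 ; do python3 -m creep '0.01 0 0.05 0 0 0 0.6; 0.01 0 0.05 0 0 0 0.6'; done
```

```text
time: 18.85
tool_pos: [553.7, 59.0, 146.3]
tcp_rot: [-179.9, 0.1, 51.9]
ft_force: [1.6, 3.9, 4.8]
finger_gap: 12.9
time: 19.05
tool_pos: [553.8, 59.0, 146.2]
tcp_rot: [-179.9, 0.1, 51.9]
ft_force: [0.9, 3.7, 5.9]
finger_gap: 12.9
time: 19.25
tool_pos: [553.8, 59.0, 146.2]
tcp_rot: [-179.9, 0.1, 51.9]
ft_force: [0.7, 3.3, 6.0]
finger_gap: 12.7
```

```bash
python3 -m creep '0.02 0 0.08 0 0 0 0.6; 0.02 0 0.1 0 0 0 0.6';  python3 -m creep '0 0 0.1 0 0 0 0.6; 0 0 0.12 0 0 0 0.6'; python3 -c "
from go import *
st()
calc(r.sense()['tool_pos'],51.9)
im=imaging.snapshot('scene')[:,:,::-1]
cv2.imwrite('pics/scene9.png',im)
crop('scene',(205,130,275,220),6.5,'pics/s9.png',im)"
```

```text
time: 19.45
tool_pos: [554.0, 59.0, 146.0]
tcp_rot: [-180.0, 0.1, 51.9]
ft_force: [-0.7, 4.0, 9.0]
finger_gap: 12.7
time: 19.65
tool_pos: [554.2, 59.1, 146.0]
tcp_rot: [-180.0, 0.1, 51.9]
ft_force: [-2.0, 4.5, 10.6]
finger_gap: 12.5
t 19.65 tcp [554.2  59.1 146. ] [-1.7999e+02  1.1000e-01  5.1890e+01] F [-2.   4.5 10.6] M [ 0.59  0.45 -0.21] gap 12.5
row [0. 0. 0.] [-0.01  0.11 -0.01]
```

View pics/s9.png

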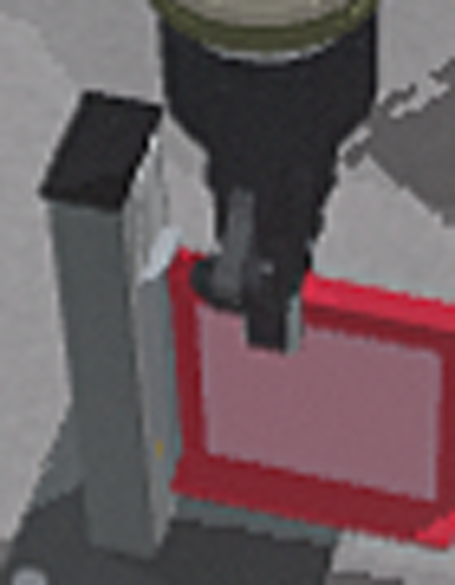

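A hard stop: 13.5 N of press moved it only 0.2 mm, about 19.5 mm below the first catch contact, which fits home. I'll verify the snap with a small upward tug. An unsnapped lip would slide freely, while a snapped one resists after about 1 mm.

```bash
python3 -m creep '0 -0.03 -0.05 0 0 0 0.6; 0 -0.03 -0.08 0 0 0 0.6'; for i in 1 2 3 4; do python3 -m creep '0 0 -0.06 0 0 0 0.6; 0 0 -0.06 0 0 0 0.6'; done;  python3 -c "
from go import *
st()"
```

```text
time: 19.9
tool_pos: [553.6, 59.0, 146.4]
tcp_rot: [-180.0, 0.2, 51.9]
ft_force: [2.5, 2.7, -0.4]
finger_gap: 12.9
time: 20.1
tool_pos: [553.5, 59.0, 146.4]
tcp_rot: [-180.0, 0.2, 51.9]
ft_force: [3.7, 3.0, -2.2]
finger_gap: 12.6
time: 20.3
tool_pos: [553.5, 59.0, 146.4]
tcp_rot: [-179.9, 0.2, 51.9]
ft_force: [4.9, 2.8, -1.7]
finger_gap: 12.9
time: 20.5
tool_pos: [553.5, 59.0, 146.4]
tcp_rot: [-179.9, 0.2, 51.9]
ft_force: [5.2, 2.9, -3.1]
finger_gap: 12.9
time: 20.7
tool_pos: [553.5, 59.0, 146.4]
tcp_rot: [-179.9, 0.2, 51.9]
ft_force: [5.3, 2.0, -3.3]
finger_gap: 12.8
t 20.7 tcp [553.5  59.  146.4] [-179.92    0.18   51.89] F [ 5.3  2.  -3.3] M [ 0.56 -0.76  0.02] gap 12.8
```

```bash
python3 -m creep '0.05 0 0 0 0 0 0.6; 0.08 0 0 0 0 0 0.6';for i in 1 2; do python3 -m creep '0 0 -0.08 0 0 0 0.6; 0 0 -0.1 0 0 0 0.6'; done; python3 -m creep '0 0 -0.15 0 0 0 0.6; 0 0 -0.15 0 0 0 0.6';  python3 -c "
from go import *
st()"
```

```text
time: 20.9
tool_pos: [553.7, 59.2, 146.2]
tcp_rot: [-179.9, 0.2, 51.9]
ft_force: [1.0, 0.4, 1.5]
finger_gap: 12.7
time: 21.1
tool_pos: [553.3, 59.2, 146.5]
tcp_rot: [-179.9, 0.3, 51.9]
ft_force: [3.0, 1.2, -3.8]
finger_gap: 12.7
time: 21.3
tool_pos: [553.0, 59.4, 147.0]
tcp_rot: [-179.8, 0.3, 51.9]
ft_force: [3.3, 3.5, -5.8]
finger_gap: 12.7
time: 21.5
tool_pos: [552.7, 59.5, 147.7]
tcp_rot: [-179.8, 0.3, 51.9]
ft_force: [4.6, 3.2, -9.0]
finger_gap: 12.9
t 21.5 tcp [552.7  59.5 147.7] [-179.78    0.31   51.9 ] F [ 4.6  3.2 -9. ] M [ 0.54 -1.03 -0.01] gap 12.9
```

With the plate at the same x, the outward catch force fell from about 5 N while riding to about 1 N, and the upward tug met growing resistance, so it looks snapped in. I'll press back home and recheck.

```bash
python3 -m creep '0 0.05 0.08 0 -0.2 0 0.6; 0 0.05 0.16 0 -0.3 0 0.6; 0 0.05 0.2 0 -0.3 0 0.6';python3 -m creep '0.02 0 0.06 0 0 0 0.6; 0.02 0 0.1 0 0 0 0.6'; python3 -m creep '0 0 0.08 0 0 0 0.6; 0 0 0.12 0 0 0 0.6'; python3 -c "
from go import *
st()
calc(r.sense()['tool_pos'],51.9)"
```

```text
time: 21.8
tool_pos: [553.3, 59.4, 146.2]
tcp_rot: [-179.8, 0.6, 51.9]
ft_force: [0.2, 3.0, 1.7]
finger_gap: 12.7
time: 22.0
tool_pos: [553.7, 59.6, 145.9]
tcp_rot: [-179.8, 0.6, 51.9]
ft_force: [0.6, 4.0, 5.5]
finger_gap: 12.8
time: 22.2
tool_pos: [554.1, 59.7, 145.7]
tcp_rot: [-179.9, 0.5, 51.9]
ft_force: [-1.6, 3.9, 8.8]
finger_gap: 12.8
t 22.2 tcp [554.1  59.7 145.7] [-179.87    0.51   51.89] F [-1.6  3.9  8.8] M [ 0.58  0.41 -0.19] gap 12.8
row [0. 0. 0.] [-0.13  0.51 -0.01]
```

```bash
python3 -m creep '-0.04 0 0.02 0 0.3 0 0.6; -0.06 0 0.05 -0.1 0.5 0 0.6; -0.06 0 0.08 -0.1 0.5 0 0.6';python3 -c "
from go import *
st()
calc(r.sense()['tool_pos'],51.9)"; python3 -m creep '0 0 0.08 0 0 0 0.6; 0 0 0.12 0 0 0 0.6';  python3 -c "
from go import *
st()
calc(r.sense()['tool_pos'],51.9)"
```

```text
time: 22.5
tool_pos: [554.2, 59.5, 145.9]
tcp_rot: [180.0, -0.1, 51.9]
ft_force: [-0.6, 5.8, 8.9]
finger_gap: 13.1
t 22.5 tcp [554.2  59.5 145.9] [ 1.7998e+02 -8.0000e-02  5.1890e+01] F [-0.6  5.8  8.9] M [ 0.69  0.48 -0.27] gap 13.1
row [0. 0. 0.] [ 0.02 -0.08 -0.01]
time: 22.7
tool_pos: [554.3, 59.5, 145.8]
tcp_rot: [180.0, -0.1, 51.9]
ft_force: [-2.8, 3.7, 11.8]
finger_gap: 12.5
t 22.7 tcp [554.3  59.5 145.8] [ 1.7995e+02 -1.1000e-01  5.1890e+01] F [-2.8  3.7 11.8] M [ 0.43  0.9  -0.24] gap 12.5
row [0. 0. 0.] [ 0.05 -0.11 -0.01]
```

Firm at home, level, with 14.7 N of press for 0.1 mm. Next I'll unload and open the fingers.

```bash
python3 -m creep '0 0 -0.02 0 0 0 0.6; 0 0 -0.03 0 0 0 0.6'; python3 -m creep '0 0 0 0 0 0 1.0; 0 0 0 0 0 0 1.3; 0 0 0 0 0 0 1.8; 0 0 0 0 0 0 2.5; 0 0 0 0 0 0 3.5; 0 0 0 0 0 0 4; 0 0 0 0 0 0 4; 0 0 0 0 0 0 4' 20; python3 -c "
from go import *
st()
im=imaging.snapshot('scene')[:,:,::-1]
cv2.imwrite('pics/scene10.png',im)
crop('scene',(205,130,275,220),6.5,'pics/s10.png',im)"
```

```text
time: 22.9
tool_pos: [554.2, 59.3, 146.0]
tcp_rot: [179.9, -0.1, 51.9]
ft_force: [-1.1, 1.9, 3.6]
finger_gap: 12.7
time: 23.7
tool_pos: [554.1, 59.3, 146.0]
tcp_rot: [180.0, -0.1, 51.9]
ft_force: [-0.3, 0.2, 0.2]
finger_gap: 39.9
t 23.7 tcp [554.1  59.3 146. ] [ 1.7995e+02 -8.0000e-02  5.1880e+01] F [-0.3  0.2  0.2] M [ 0.02  0.02 -0.04] gap 39.9
```

View pics/s10.png

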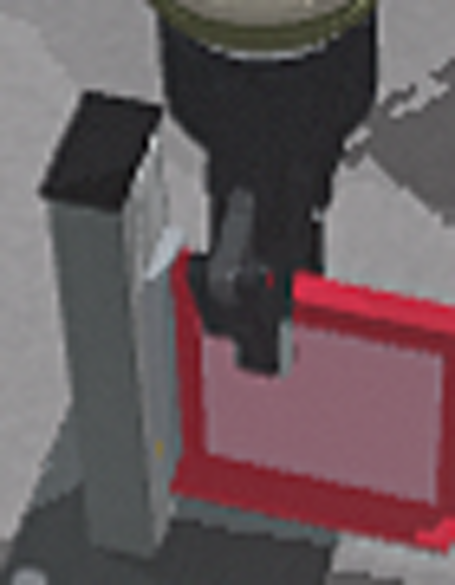

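Released, and the sign stayed put. I'll retract straight up and inspect.

```bash
python3 -m creep '0 0 -0.5 0 0 0 4; 0 0 -1.5 0 0 0 4; 0 0 -3 0 0 0 4; 0 0 -5 0 0 0 4; 0 0 -8 0 0 0 4; 0 0 -11 0 0 0 4; 0 0 -13 0 0 0 4; 0 0 -14 0 0 0 4; 0 0 -14 0 0 0 4'; python3 -c "
from go import *
st()
im=imaging.snapshot('scene')[:,:,::-1]
cv2.imwrite('pics/scene11.png',im)
crop('scene',(205,130,285,220),6.5,'pics/s11.png',im)"
python3 - <<'E'
from fit import *
im=cv2.imread("pics/scene11.png");B=(225,150,300,225);o=soft(im,B)
k,l,s_,_=cv2.connectedComponentsWithStats((o>.4).astype(np.uint8));j=1+s_[1:,4].argmax();o=o*cv2.dilate((l==j).astype(np.uint8),np.ones((3,3)))
for Z in(None,52,53,54,56):
    f=lambda v:((rend("scene",[v[0],v[1],Z or v[2],-128.1],B,11)-o)**2).sum()
    v0=np.array([523.,18,53])[:2 if Z else 3]
    s=minimize(f,v0,method="Nelder-Mead",options=dict(initial_simplex=np.vstack([v0]+[v0+4*e for e in np.eye(len(v0))])));print(Z,s.x.round(1),s.fun.round(2))
E
```

```text
time: 24.65
tool_pos: [554.9, 59.2, 288.8]
tcp_rot: [179.8, -0.2, 51.9]
ft_force: [-0.2, -0.0, -0.2]
finger_gap: 40.0
t 24.65 tcp [554.9  59.2 288.8] [179.76  -0.23  51.89] F [-0.2 -0.  -0.2] M [-0.01 -0.04 -0.  ] gap 40.0
None [522.8  18.4  53.6] 22.85
52 [521.5  19. ] 21.74
53 [522.2  18.7] 22.33
54 [522.9  18.4] 23.13
56 [524.5  17.8] 24.72
```

View pics/s11.png

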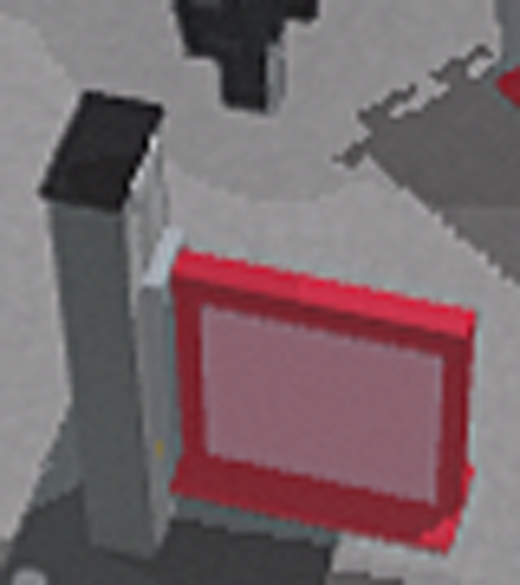

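The picture shows the sign level and flush on the post face, and the silhouette fit gives z of about 52–54 at the stand's x and y. As a last check that it's fully home, I'll press lightly with shut fingertips on the rail near the plate.

```bash
python3 -m creep '-1 0 0 0.2 -0.2 0 2; -2.5 0 0 0.2 -0.2 0 1; -2.5 0 2 0.2 -0.2 0 0; -2.5 0 5 0.2 -0.2 0 0; -2.5 0 8 0.2 -0.2 0 0; -2.5 0 9.5 0.2 -0.2 0 0; -2.5 0 10.5 0.2 -0.2 0 0; -2.5 0 11 0.2 -0.2 0 0; -2.5 0 11 0.2 -0.2 0 0' 20; python3 -m creep '0 0 0.1 0 0 0 0; 0 0 0.2 0 0 0 0; 0 0 0.2 0 0 0 0'
```

```text
time: 25.6
tool_pos: [539.2, 39.4, 176.9]
tcp_rot: [-179.9, 0.1, 51.9]
ft_force: [-0.3, 0.6, -0.1]
finger_gap: -0.0
time: 25.9
tool_pos: [539.7, 39.5, 175.6]
tcp_rot: [-180.0, 0.0, 51.9]
ft_force: [-0.1, -0.1, -0.9]
finger_gap: 0.0
```

```bash
for i in 1 2 3; do python3 -m creep '0 0 0.1 0 0 0 0; 0 0 0.1 0 0 0 0'; done
```

```text
time: 26.1
tool_pos: [539.8, 39.5, 174.9]
tcp_rot: [-180.0, 0.0, 51.9]
ft_force: [0.5, -0.6, 0.0]
finger_gap: 0.1
time: 26.3
tool_pos: [539.7, 39.5, 173.7]
tcp_rot: [-180.0, 0.0, 51.9]
ft_force: [0.7, 0.3, 0.1]
finger_gap: 0.2
time: 26.5
tool_pos: [539.6, 39.5, 172.5]
tcp_rot: [-180.0, 0.0, 51.9]
ft_force: [0.1, 0.6, -0.3]
finger_gap: -0.1
```

```bash
for i in 1 2 3; do python3 -m creep '0 0 0.08 0 0 0 0; 0 0 0.08 0 0 0 0'; done
```

```text
time: 26.7
tool_pos: [539.8, 39.5, 172.2]
tcp_rot: [180.0, 0.0, 51.9]
ft_force: [-1.5, 0.5, 4.8]
finger_gap: -0.0
time: 26.9
tool_pos: [540.0, 39.4, 172.1]
tcp_rot: [180.0, -0.0, 51.9]
ft_force: [-3.2, -0.3, 6.0]
finger_gap: 0.0
time: 27.1
tool_pos: [540.1, 39.4, 172.1]
tcp_rot: [179.9, -0.0, 51.9]
ft_force: [-3.0, -0.4, 6.3]
finger_gap: 0.3
```

```bash
python3 -m creep '0 0 0.12 0 0 0 0; 0 0 0.15 0 0 0 0'; python3 -m creep '0 0 0.1 0 0 0 0; 0 0 0.15 0 0 0 0'; python3 -m creep '0 0 -0.5 0 0 0 0; 0 0 -2 0 0 0 0; 0 0 -5 0 0 0 0; 0 0 -9 0 0 0 0; 0 0 -13 0 0 0 0; 0 0 -16 0 0 0 0; 0 0 -16 0 0 0 0; 0 0 -16 0 0 0 0'; python3 -c "
from go import *
st()
im=imaging.snapshot('scene')[:,:,::-1]
cv2.imwrite('pics/scene12.png',im)"
```

```text
time: 27.3
tool_pos: [540.3, 39.3, 172.0]
tcp_rot: [179.9, -0.0, 51.9]
ft_force: [-6.0, -1.9, 12.7]
finger_gap: -0.0
time: 27.5
tool_pos: [540.5, 39.1, 172.0]
tcp_rot: [179.8, -0.0, 51.9]
ft_force: [-6.5, -0.1, 14.2]
finger_gap: 0.0
time: 28.3
tool_pos: [540.6, 39.3, 333.6]
tcp_rot: [179.7, -0.1, 51.9]
ft_force: [-1.1, -0.0, -0.9]
finger_gap: 0.2
t 28.3 tcp [540.6  39.3 333.6] [ 1.7972e+02 -1.5000e-01  5.1890e+01] F [-1.1 -0.  -0.9] M [ 0.01  0.04 -0.01] gap 0.2
```

View pics/scene12.png

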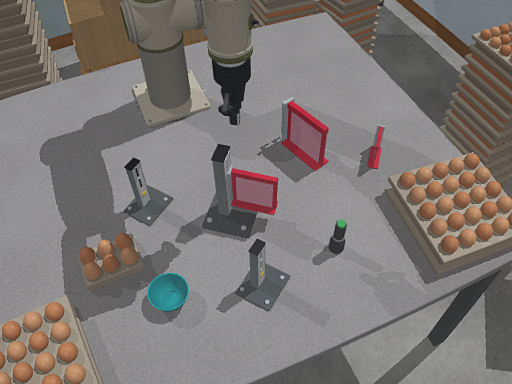

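The final picture shows the sign on the post at about (255,190). The egg tray (110,258), bowl (168,292) and torch (339,237) are where they started, and the gripper is clear. The 14 N press moved the sign no more than 0.2 mm. Handing in.

```bash
python3 -c "
from bench import r
print(r.hand_in())"
```

```text
the job is handed in; nothing more can be done
None
```

I hooked the middle-sized pink sign into both slots of the 228 mm post, lowered it over the spring roller to a hard stop and let go. I handed the job in at about 28 s of the 59 s.

**Forces:** The sign met the roller at TCP z of about 166 mm. It needed about 11 N on the slope, then less, and stopped hard at about 146 mm, within the 18–21 mm expected. The wrist never read a press above about 15 N.

**Last checks:**
- **Fully home:** a 14 N press on the rail after release moved the sign no more than 0.2 mm. The rail top was at 172 mm, so the sign sits at z of about 52 mm. The camera fit gave 52–54 mm. Both are at the low end of the 52–68 mm range.
- **Snap:** I could not see the catch pop into its pocket. I inferred it from the hard stop, the outward catch force dropping from about 5 N to 1 N, and resistance to a small upward tug. The tug raised the tool about 1.5 mm and left a little doubt, so I pressed the sign home again.
- **Surroundings:** the egg tray, bowl and torch look unmoved in the last picture. The gripper was clear and touching nothing.

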